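# Start the wash from the counter switches

### The job

Start the washing machine from its three counter switches: with a fingertip, gently press down the raised end of the rocker on the round switch (power), then the square switch (water), then the long switch (start), each all the way so that it stays on. Keep to that order, do not pick up or shove the switches, and leave the dryer's lever and everything else on the counter alone.

Things in the scene. Friction and masses are not known exactly. Their poses are not given: they have to be found in the camera images.
- round_switch: round switch (power): housing is a black round disc 104 mm in diameter, 30 mm high, 0.78 kg, standing loose on the counter. Origin at the centre of its underside, z up. On top in the middle is a white rocker, 72 mm along the housing's x axis, 34 mm wide. Off: its -x half lies level, 3 mm above the housing, and its +x half slopes up to 13 mm higher at its outer end.
- round_press (a point): point on the top face of the raised (+x) half of the round switch's rocker, 26 mm out from the hinge; it moves with the rocker: 42 mm above the counter when off, 33 mm when fully on
- round_rocker (a joint): angle of the round switch's rocker about its hinge (across its middle, along the housing's y, 33 mm above the counter): 0 off (+x half raised), 0.36 rad fully on (+x half pressed down level, other half raised). No spring: 2 to 3 N at the press point moves it and it stays where left; hard stop at each end
- square_switch: square switch (water): housing is a black square block 92 x 92 mm, 30 mm high, 0.78 kg, standing loose on the counter. Origin at the centre of its underside, z up. On top in the middle is a white rocker, 72 mm along the housing's x axis, 34 mm wide. Off: its -x half lies level, 3 mm above the housing, and its +x half slopes up to 13 mm higher at its outer end.
- square_press (a point): point on the top face of the raised (+x) half of the square switch's rocker, 26 mm out from the hinge; it moves with the rocker: 42 mm above the counter when off, 33 mm when fully on
- square_rocker (a joint): angle of the square switch's rocker about its hinge (across its middle, along the housing's y, 33 mm above the counter): 0 off (+x half raised), 0.36 rad fully on (+x half pressed down level, other half raised). No spring: 2 to 3 N at the press point moves it and it stays where left; hard stop at each end
- long_switch: long switch (start): housing is a black oblong block 150 mm along its x axis and 66 mm across, 30 mm high, 0.78 kg, standing loose on the counter. Origin at the centre of its underside, z up. On top in the middle is a white rocker, 72 mm along the housing's x axis, 34 mm wide. Off: its -x half lies level, 3 mm above the housing, and its +x half slopes up to 13 mm higher at its outer end.
- long_press (a point): point on the top face of the raised (+x) half of the long switch's rocker, 26 mm out from the hinge; it moves with the rocker: 42 mm above the counter when off, 33 mm when fully on
- long_rocker (a joint): angle of the long switch's rocker about its hinge (across its middle, along the housing's y, 33 mm above the counter): 0 off (+x half raised), 0.36 rad fully on (+x half pressed down level, other half raised). No spring: 2 to 3 N at the press point moves it and it stays where left; hard stop at each end
- dryer_lever (a joint): steel toggle lever of the dryer on a small black block fixed to the counter, 0 as it starts; stays where it is left; not to be moved
- dryer_lever_base: the black block carrying the dryer's lever; origin at the centre of its underside; about 90 mm high with its lever
- detergent: white bottle, 72 mm in diameter, 210 mm high, loose, origin at the centre of its base; bystander
- stain_jar: glass jar, 60 mm in diameter, 70 mm high, loose, origin at the centre of its base; bystander
- scoop_cup: white measuring cup, 60 mm in diameter, 50 mm high, loose, origin at the centre of its base; bystander
- peg_a: wooden clothes peg lying down, 75 x 14 x 12 mm, long along its x axis, loose, origin at the centre of its underside; bystander
- peg_b: second wooden clothes peg, same as the first; bystander
- brush: hand brush lying along its x axis, loose; bystander
There are look-alikes about, which are no part of the job. Leave any orange look-alike of the round_switch alone. What is shaped like the long_switch but green is not meant.

How it is judged:
By the outcome, as a careful person would: the job done as asked, in the order asked, and still so for the second after the job is handed in, with the robot touching nothing.
It also fails if it takes over 46 s, if anything falls off the work surface, if the arm or the gripper's body presses on something with over 40 N, if the wrist force passes 120 N, or if a joint passes its speed limit or range.

### The arm

A 6-joint arm with a two-finger parallel gripper is mounted at the origin on the work surface. World frame = base frame: x ahead of the robot, y to its left, z up, the work surface at z = 0. Lengths are in mm, angles in rad, forces in N, time in s.
With the tool pointing down it reaches from about 275 to 1000 mm from the base axis. Payload 8.4 kg.
Tool frame: the origin (TCP) lies on the centre line of the jaws, within the pads' length; the fingertips stand 8 mm ahead of it and the grasp point (between the pads) lies 11 mm behind it; z points along the fingers, y is the line along which they close (so a half turn about z gives the same grasp; the last joint's range is limited). The gripper opens to 85 mm and grips with 20 to 120 N. Pads are 22 mm wide; open, the fingers measure 114 mm over their backs; the gripper's body (76 mm by 85 mm) begins 54 mm behind the grasp point. The pads swing forward as they close: fully open they stand 13 mm farther back than shut.
Start: joints at [1.226, 0.353, 1.633, -0, 1.155, -0.002], TCP at [210.077, 588.639, 239.281] pointing down, gripper open.
Joint ranges: [-2.63, 2.63], [-0.92, 2.1], [0.06, 2.66], [-1.3, 4.44], [0, 2.69], [-3.02, 3.02]. Speed limits (rad/s): [2.22, 2.22, 2.79, 3.14, 3.14, 3.14].

### API

Orientations are given as a unit quaternion [w, x, y, z].
In Python, from workcell import monitor, viewer, job gives the robot as it stands.
- The arm moves only by the tool carry_out, never from a script. Its argument "targets" is one flat list of numbers, 4 for each row, row after row: the shift along the world's x, y, z in cm, then the turn about the world's z in rad. A call has exactly 10 rows; each row shifts and turns the commanded pose from where the row before left it; what a row does not reach is not made up. A row lasts 1/12 s, in which the tool goes at most 41.7 mm and 7.16 degrees, less where a joint would pass 70% of its speed; a pose out of reach is approached as far as the arm can. A call with a gripper value outside its range is refused whole. "gripper" is the opening, from 0 (shut) to 1 (fully open), set as the call begins (left out, the last holds). The fingers move at their own pace and stop on an object; "squeeze" is the grip in N (left out, the last holds). Time passes only in rows, so rows that do not move let the fingers close, or fill a call up. It gives the time, the measured TCP pose, the force, the opening and the grip force at its end, in the units of the state.
- monitor.get_obs(): the state, without advancing time (a new reading comes with each control period).
- viewer.get_image(name): name is "scene" or "top" or "wrist"; returns (picture, depth): 384x512x3 uint8, red, green, blue; 384x512 float32, mm along the optical axis (not along the pixel's ray), 0 where there is no reading.
- viewer.camera_info(name): a dict with "K" (3x3 intrinsics, pixels), "R" (3x3) and "t" (3): a world point X has camera coordinates R X + t; the wrist camera has in their place "tool_from_camera" (4x4, takes a point from camera to tool coordinates, whose origin is the TCP and whose axes are the flange's). Camera axes: x right, y down, z forward; pixel columns grow to the right and rows downward; lengths in mm; the calibration is good to about 2 mm. A picture is of the moment at which its call begins: read the wrist's pose just before it. camera_info takes no time and is no camera call.
- job.hand_in(): hands the job in; it is judged then, once.
The state is a dict: "t": time; "q": joint angles; "joint_velocities": joint speeds; "effort": joint torques, N m; "tool_pos": TCP position; "eef_rot": TCP orientation; "ft_force": force on the tool from outside, world axes, zero at the start; "moment": the same for the moment, N m; "gripper_width": opening from 0.0 (shut) to 1.0 (fully open); "grasp_force": force on a finger pad.
Only numpy, scipy, OpenCV 4.12 (cv2) and the standard library are available. Lean on these libraries where they do the work, as an engineer would, in place of code of your own. Each camera call takes 0.05 s, during which the arm holds its last target. There are 200 camera calls.

## Working session

There is one attempt and no reset: what is moved stays moved. The work goes in short steps, Python scripts to look and compute and a tool call to move; the robot and the scene stay as the last step left them, time stands still between calls to the robot, and variables do not carry over. Pictures are saved under pics/ and viewed, at most 10 in all, crops included, and the job is handed in when it is done.

Besides the shell and the picture viewer there is one more tool, called after ">>>" in YAML: its name, and indented under it one key for each argument. carry_out: Moves the arm, as the interface text tells. Its arguments: {"type":"object","properties":{"targets":{"type":"array","items":{"type":"number"}},"gripper":{"type":"number"},"squeeze":{"type":"number"}},"required":["targets"]}

```bash
mkdir -p pics
cat > h.py <<'E'
from workcell import monitor, viewer, job
import numpy as np, cv2
def grab(n):
    im,d=viewer.get_image(n); i=viewer.camera_info(n); np.savez('pics/%s.npz'%n,im=im,d=d); return im,d,i
def cloud(d,i):
    K=np.array(i['K']);R=np.array(i['R']);t=np.array(i['t']).ravel()
    v,u=np.mgrid[:d.shape[0],:d.shape[1]]
    c=np.stack([(u-K[0,2])/K[0,0]*d,(v-K[1,2])/K[1,1]*d,d],-1)
    return (c-t)@R
E
python3 - <<'E'
from h import *
for n in('top','scene'):
    im,d,i=grab(n); cv2.imwrite('pics/%s.png'%n,cv2.resize(im[:,:,::-1],(800,600)))
    print(n,np.round(i['R'],3).tolist(),np.round(i['t'],1).tolist(),np.round(i['K'],1).tolist())
print(monitor.get_obs())
E
```

```text
top [[-0.017, -1.0, 0.016], [-0.99, 0.014, -0.138], [0.138, -0.018, -0.99]] [-50.6, 552.9, 1555.5] [[448.4, 0.0, 247.8], [0.0, 448.4, 198.2], [0.0, 0.0, 1.0]]
scene [[-0.544, 0.839, 0.005], [0.476, 0.313, -0.822], [-0.691, -0.445, -0.57]] [349.6, -172.0, 1512.7] [[398.2, 0.0, 249.1], [0.0, 398.2, 192.1], [0.0, 0.0, 1.0]]
{'t': 0.1, 'q': array([ 1.22555831e+00,  3.53593986e-01,  1.63404415e+00,  2.27542810e-05,
        1.15521501e+00, -2.40573623e-03]), 'joint_velocities': array([ 0.00106864, -0.00104212, -0.00145715, -0.00033793, -0.00021963,
        0.00032938]), 'effort': array([ 8.81279029e-04, -6.06364703e+01, -3.42825973e+01,  2.29129228e-04,
        4.06912324e-03, -2.06117687e-05]), 'tool_pos': array([209.95409867, 588.24040993, 238.63400701]), 'eef_rot': array([-1.19248645e-04,  1.70582406e-01,  9.85343212e-01, -6.18948532e-04]), 'ft_force': array([-0.35870855, -0.04561984,  0.045299  ]), 'moment': array([-0.01023349,  0.00964603, -0.04554743]), 'grasp_force': 0.0, 'gripper_width': 1.0002693114095296}
```

View pics/top.png

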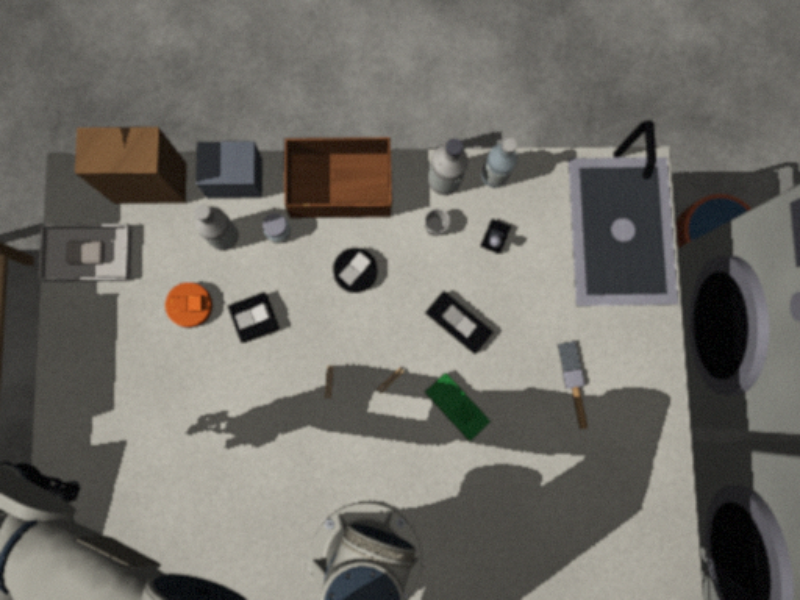

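View pics/scene.png

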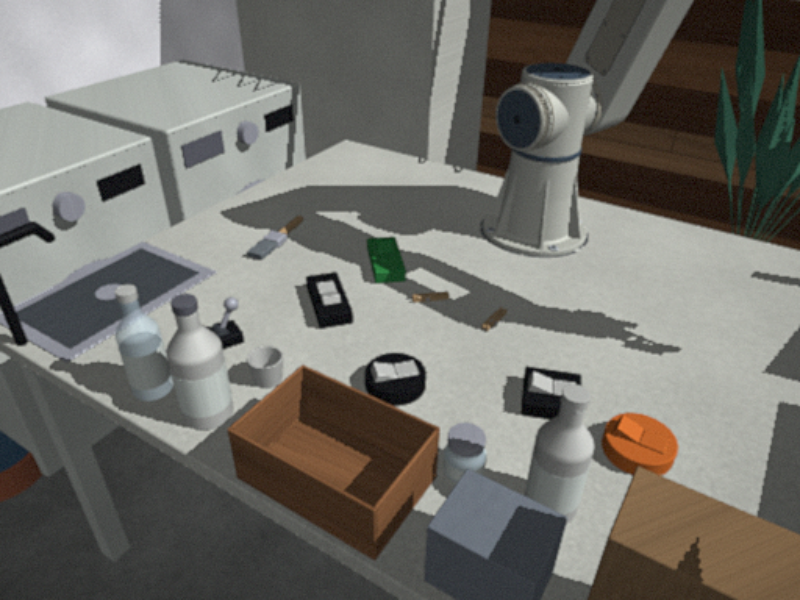

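The top view (800x600) shows the round switch at (356,269), the square at (254,317), the long at (460,321) and the dryer lever at (496,236). The orange and green look-alikes are at (188,304) and (458,406). Next I measure the rockers from both views.

```bash
cat > m.py <<'E'
from h import *
def run(show=True):
    # centres in 512x384 px
    C={'top':{'round':(228,172),'square':(163,203),'long':(294,205)},'scene':{'round':(253,240),'square':(352,248),'long':(210,191)}}
    tiles=[]
    for n in C:
        z=np.load('pics/%s.npz'%n); im,d=z['im'],z['d']; i=viewer.camera_info(n); P=cloud(d,i)
        K=np.array(i['K']);R=np.array(i['R']);t=np.array(i['t']).ravel(); o=-R.T@t
        g=cv2.cvtColor(im,cv2.COLOR_RGB2GRAY)
        for s,(u,v) in C[n].items():
            tiles.append(cv2.resize(im[v-24:v+24,u-30:u+30,::-1],(260,208),interpolation=cv2.INTER_NEAREST))
            dark=(g<60).astype(np.uint8); k=np.zeros_like(dark); k[v-26:v+26,u-34:u+34]=1; dark*=k
            nl,lab,st,ce=cv2.connectedComponentsWithStats(dark)
            b=1+np.argmax(st[1:,4]); cs,_=cv2.findContours((lab==b).astype(np.uint8),cv2.RETR_EXTERNAL,cv2.CHAIN_APPROX_NONE)
            hull=cv2.convexHull(max(cs,key=cv2.contourArea)); m=np.zeros_like(dark); cv2.fillConvexPoly(m,hull,1)
            w=(m>0)&(g>95)
            nl,lab,st,ce=cv2.connectedComponentsWithStats(w.astype(np.uint8)); b=1+np.argmax(st[1:,4]); w=lab==b
            vv,uu=np.nonzero(w)
            ray=np.stack([(uu-K[0,2])/K[0,0],(vv-K[1,2])/K[1,1],np.ones(len(uu))],-1)@R
            X=o+ray*((36-o[2])/ray[:,2])[:,None]
            (cx,cy),(a,bb),_=r=cv2.minAreaRect(X[:,:2].astype(np.float32)); bx=cv2.boxPoints(r)
            e=[bx[1]-bx[0],bx[2]-bx[1]]; L=max(e,key=np.linalg.norm); ax=L/np.linalg.norm(L)
            Q=P[w]; sx=(Q[:,:2]-[cx,cy])@ax; 
            prof=[(int(lo),round(float(np.median(Q[(sx>=lo)&(sx<lo+12),2])),1),round(float(np.median(g[w][(sx>=lo)&(sx<lo+12)])))) for lo in range(-36,36,12) if ((sx>=lo)&(sx<lo+12)).sum()>2]
            print(n,s,'c',np.round([cx,cy],1),'size',round(a),round(bb),'axis',np.round(ax,3),'yaw',round(float(np.arctan2(ax[1],ax[0])),3),'n',len(Q),'zmed3d',np.round(np.median(Q,0),1)); print('  ',prof)
    cv2.imwrite('pics/tiles.png',np.vstack([np.hstack(tiles[:3]),np.hstack(tiles[3:])]))
run()
E
python3 m.py
```

```text
top round c [650.2  14.6] size 37 75 axis [ 0.768 -0.641] yaw -0.696 n 207 zmed3d [650.   13.9  34.7]
   [(-36, 33.1, 161), (-24, 32.1, 166), (-12, 32.5, 163), (0, 36.2, 187), (12, 38.6, 198), (24, 41.9, 188)]
top square c [542.9 248.9] size 37 71 axis [ 0.379 -0.925] yaw -1.182 n 203 zmed3d [543.2 249.3  34.7]
   [(-36, 33.7, 161), (-24, 31.8, 167), (-12, 32.3, 162), (0, 34.3, 186), (12, 37.8, 207), (24, 42.5, 183)]
top long c [ 524.3 -221.9] size 74 35 axis [0.659 0.752] yaw 0.851 n 202 zmed3d [ 525.1 -222.8   35. ]
   [(-36, 33.2, 163), (-24, 33.1, 170), (-12, 31.4, 167), (0, 35.0, 140), (12, 37.8, 142), (24, 42.7, 144)]
scene round c [652.8  18.8] size 48 72 axis [ 0.603 -0.797] yaw -0.923 n 288 zmed3d [651.2  16.3  33.1]
   [(-36, 32.4, 176), (-24, 31.7, 175), (-12, 31.6, 175), (0, 33.3, 189), (12, 37.6, 193), (24, 40.5, 178)]
scene square c [545.7 251.4] size 46 72 axis [ 0.207 -0.978] yaw -1.363 n 298 zmed3d [551.8 250.2  36.5]
   [(-36, 208.6, 175), (-24, 207.0, 170), (-12, 32.0, 174), (0, 34.1, 202), (12, 38.1, 202), (24, 41.2, 176)]
scene long c [ 530.1 -215.7] size 82 37 axis [0.636 0.772] yaw 0.882 n 173 zmed3d [ 528.4 -217.    32.8]
   [(-36, 32.3, 180), (-24, 31.3, 180), (-12, 32.5, 163), (0, 36.9, 140), (12, 39.6, 156), (24, 37.0, 180)]
```

View pics/tiles.png

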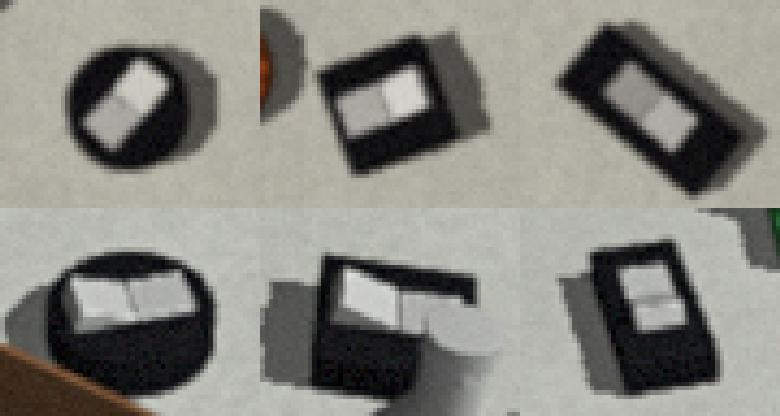

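Depth along each rocker shows the raised end clearly: round at yaw -0.70, square at -1.18, long at +0.85. The press points come out at about (670,-2), (553,225) and (542,-202). Now I move above the round switch with the gripper shut.

>>> carry_out:
  gripper: 0
  squeeze: 30
  targets: [2.3, -2.95, -0.4, -0.0175, 2.3, -2.95, -0.4, -0.0175, 2.3, -2.95, -0.4, -0.0175, 2.3, -2.95, -0.4, -0.0175, 2.3, -2.95, -0.4, -0.0175, 2.3, -2.95, -0.4, -0.0175, 2.3, -2.95, -0.4, -0.0175, 2.3, -2.95, -0.4, -0.0175, 2.3, -2.95, -0.4, -0.0175, 2.3, -2.95, -0.4, -0.0175]

```text
t: 0.93
tool_pos: [440.7, 291.9, 199.0]
eef_rot: [-0.0, 0.256, 0.967, -0.0]
ft_force: [1.3, 0.1, 0.1]
gripper_width: 0.002
grasp_force: 0.0
```

>>> carry_out:
  targets: [2.3, -2.95, -0.4, -0.0175, 2.3, -2.95, -0.4, -0.0175, 2.3, -2.95, -0.4, -0.0175, 2.3, -2.95, -0.4, -0.0175, 2.3, -2.95, -0.4, -0.0175, 2.3, -2.95, -0.4, -0.0175, 2.3, -2.95, -0.4, -0.0175, 2.3, -2.95, -0.4, -0.0175, 2.3, -2.95, -0.4, -0.0175, 2.3, -2.95, -0.4, -0.0175]

```text
t: 1.77
tool_pos: [670.7, -3.1, 158.7]
eef_rot: [-0.0, 0.34, 0.94, -0.0]
ft_force: [1.2, 0.2, -0.1]
gripper_width: -0.002
grasp_force: 0.0
```

Run:
```python
from h import *
from scipy.spatial.transform import Rotation as Ro
o=monitor.get_obs(); im,d=viewer.get_image('wrist'); i=viewer.camera_info('wrist')
T=np.array(i['tool_from_camera']);K=np.array(i['K']);q=o['eef_rot']
Rw=Ro.from_quat(np.r_[q[1:],q[0]]).as_matrix()
R=(Rw@T[:3,:3]).T; c=Rw@T[:3,3]+o['tool_pos']; print('cam',c.round(1))
j=dict(K=K,R=R,t=-R@c); P=cloud(d,j)
for n,z in(('c',(650.3,14.6,33)),('press',(670.3,-2,42)),('tipaxis',(o['tool_pos'][0],o['tool_pos'][1],42))):
    x=K@(R@(np.array(z)-c)); x=x[:2]/x[2]; print(n,x.round(1)); cv2.circle(im,tuple(int(a) for a in x),3,(255,0,0),1)
# white rocker points
g=cv2.cvtColor(im,cv2.COLOR_RGB2GRAY); w=(g>95)&(P[...,2]>30.5)&(P[...,2]<50)&(np.hypot(P[...,0]-650,P[...,1]-14)<48)
w=cv2.morphologyEx(w.astype(np.uint8),cv2.MORPH_OPEN,np.ones((3,3)))>0
Q=P[w]; r=cv2.minAreaRect(Q[:,:2].astype(np.float32)); print(w.sum(),r)
cv2.imwrite('pics/wrist1.png',im[:,:,::-1])
```

```text
cam [604.2  50.8 294. ]
c [255.  155.4]
press [255.  189.2]
tipaxis [254.3 190.4]
3674 ((649.0482177734375, 15.636924743652344), (34.808837890625, 72.97354125976562), 47.25822067260742)
```

View pics/wrist1.png

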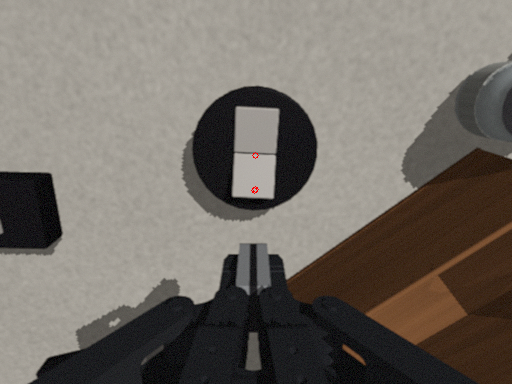

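The wrist view puts the projected press point at pixel (255,189), on the bright raised half of the rocker, and the fingers line up with it. Descending.

>>> carry_out:
  targets: [0, 0, -2, 0, 0, 0, -2, 0, 0, 0, -2, 0, 0, 0, -1.8, 0, 0, 0, -1, 0, 0, 0, -0.6, 0, 0, 0, -0.3, 0, 0, 0, 0, 0, 0, 0, 0, 0, 0, 0, 0, 0]

```text
t: 2.65
tool_pos: [670.8, -1.3, 63.4]
eef_rot: [0.001, 0.339, 0.941, 0.0]
ft_force: [0.2, 0.2, 0.1]
gripper_width: -0.001
grasp_force: 0.0
```

>>> carry_out:
  targets: [0, 0, -0.2, 0, 0, 0, -0.2, 0, 0, 0, -0.1, 0, 0, 0, -0.1, 0, 0, 0, -0.1, 0, 0, 0, -0.1, 0, 0, 0, -0.1, 0, 0, 0, -0.1, 0, 0, 0, 0, 0, 0, 0, 0, 0]

```text
t: 3.48
tool_pos: [670.1, -1.4, 52.3]
eef_rot: [0.0, 0.34, 0.941, -0.0]
ft_force: [-0.3, 0.0, -0.4]
gripper_width: 0.001
grasp_force: 0.0
```

>>> carry_out:
  targets: [0, 0, -0.1, 0, 0, 0, -0.1, 0, 0, 0, -0.1, 0, 0, 0, -0.1, 0, 0, 0, -0.1, 0, 0, 0, -0.1, 0, 0, 0, -0.1, 0, 0, 0, 0, 0, 0, 0, 0, 0, 0, 0, 0, 0]

```text
t: 4.32
tool_pos: [669.8, -1.2, 45.1]
eef_rot: [-0.0, 0.34, 0.941, -0.0]
ft_force: [0.4, 0.8, 0.4]
gripper_width: -0.003
grasp_force: 0.2
```

>>> carry_out:
  targets: [0, 0, -0.1, 0, 0, 0, -0.1, 0, 0, 0, -0.1, 0, 0, 0, -0.1, 0, 0, 0, 0, 0, 0, 0, 0, 0, 0, 0, 0, 0, 0, 0, 0, 0, 0, 0, 0, 0, 0, 0, 0, 0]

```text
t: 5.15
tool_pos: [670.0, -1.3, 41.2]
eef_rot: [-0.0, 0.34, 0.941, -0.0]
ft_force: [0.3, -0.6, -0.0]
gripper_width: 0.0
grasp_force: 0.0
```

>>> carry_out:
  targets: [0, 0, -0.05, 0, 0, 0, -0.05, 0, 0, 0, -0.05, 0, 0, 0, -0.05, 0, 0, 0, 0, 0, 0, 0, 0, 0, 0, 0, 0, 0, 0, 0, 0, 0, 0, 0, 0, 0, 0, 0, 0, 0]

```text
t: 5.98
tool_pos: [670.1, -1.3, 40.8]
eef_rot: [0.0, 0.34, 0.941, 0.0]
ft_force: [-5.4, 0.7, 14.6]
gripper_width: -0.004
grasp_force: 7.2
```

Run:
```python
from h import *
im,d=viewer.get_image('wrist'); cv2.imwrite('pics/wrist2.png',im[:,:,::-1])
print(monitor.get_obs()['ft_force'])
```

```text
[-5.11538501  0.04084104 15.01500233]
```

View pics/wrist2.png

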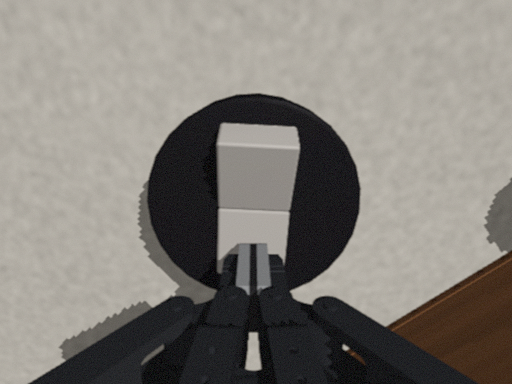

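The far half of the rocker now stands raised (top end near pixel (258,125)) and the force is 15 N, so the round switch is fully on at its stop at TCP z = 41. On to the square switch.

>>> carry_out:
  targets: [0, 0, 1, 0, 0, 0, 3, 0, -1.47, 2.83, 1, -0.061, -1.47, 2.83, 1, -0.061, -1.47, 2.83, 0.5, -0.061, -1.47, 2.83, 0.5, -0.061, -1.47, 2.83, 0.5, -0.061, -1.47, 2.83, 0.5, -0.061, -1.47, 2.83, 0.5, -0.061, -1.47, 2.83, 0.5, -0.061]

```text
t: 6.87
tool_pos: [551.7, 226.3, 129.9]
eef_rot: [0.0, 0.558, 0.83, 0.0]
ft_force: [1.3, 0.4, 0.6]
gripper_width: -0.002
grasp_force: 0.0
```

```bash
cat > w.py <<'E'
from h import *
import sys
from scipy.spatial.transform import Rotation as Ro
cx,cy,ax,ay=map(float,sys.argv[1:5])
o=monitor.get_obs(); im,d=viewer.get_image('wrist'); i=viewer.camera_info('wrist')
T=np.array(i['tool_from_camera']);K=np.array(i['K']);q=o['eef_rot']
Rw=Ro.from_quat(np.r_[q[1:],q[0]]).as_matrix()
R=(Rw@T[:3,:3]).T; c=Rw@T[:3,3]+o['tool_pos']
P=cloud(d,dict(K=K,R=R,t=-R@c)); g=cv2.cvtColor(im,cv2.COLOR_RGB2GRAY)
w=(g>95)&(P[...,2]>30.5)&(P[...,2]<50)&(np.hypot(P[...,0]-cx,P[...,1]-cy)<48)
w=cv2.morphologyEx(w.astype(np.uint8),cv2.MORPH_OPEN,np.ones((3,3)))>0
Q=P[w]; r=cv2.minAreaRect(Q[:,:2].astype(np.float32)); a=np.array([ax,ay]); s=(Q[:,:2]-r[0])@a
print(o['tool_pos'].round(1),o['ft_force'].round(1),r,[round(float(np.median(Q[(s>=l)&(s<l+12),2])),1) for l in range(-36,36,12)])
print('press',np.array(r[0])+26*a)
cv2.imwrite('pics/w_%s.png'%sys.argv[5],im[:,:,::-1])
E
python3 w.py 543 249 .379 -.925 sq
```

```text
[551.7 226.3 129.9] [1.3 0.4 0.6] ((541.0204467773438, 251.01223754882812), (34.12241744995117, 70.26509857177734), 20.102750778198242) [34.2, 34.1, 33.8, 35.6, 39.6, 43.5]
press [550.87444678 226.96223755]
```

>>> carry_out:
  targets: [0, 0, -2, 0, 0, 0, -2, 0, 0, 0, -2, 0, 0, 0, -1, 0, 0, 0, -0.5, 0, 0, 0, -0.2, 0, 0, 0, -0.1, 0, 0, 0, -0.1, 0, 0, 0, -0.1, 0, 0, 0, -0.1, 0]

```text
t: 7.75
tool_pos: [553.2, 225.1, 49.1]
eef_rot: [0.001, 0.557, 0.831, 0.001]
ft_force: [0.7, -2.1, 1.4]
gripper_width: -0.003
grasp_force: 1.2
```

>>> carry_out:
  targets: [0, 0, -0.1, 0, 0, 0, -0.1, 0, 0, 0, -0.1, 0, 0, 0, -0.1, 0, 0, 0, -0.1, 0, 0, 0, -0.1, 0, 0, 0, 0, 0, 0, 0, 0, 0, 0, 0, 0, 0, 0, 0, 0, 0]

```text
t: 8.58
tool_pos: [552.1, 225.0, 42.1]
eef_rot: [-0.0, 0.557, 0.831, -0.0]
ft_force: [-0.1, 1.2, 0.1]
gripper_width: -0.003
grasp_force: 0.1
```

>>> carry_out:
  targets: [0, 0, -0.05, 0, 0, 0, -0.05, 0, 0, 0, -0.05, 0, 0, 0, -0.05, 0, 0, 0, -0.05, 0, 0, 0, 0, 0, 0, 0, 0, 0, 0, 0, 0, 0, 0, 0, 0, 0, 0, 0, 0, 0]

```text
t: 9.42
tool_pos: [552.3, 225.1, 40.8]
eef_rot: [-0.0, 0.557, 0.831, -0.0]
ft_force: [-5.0, -0.9, 13.7]
gripper_width: -0.003
grasp_force: 6.9
```

The square switch gives the same stop height and force, so it is fully on. On to the long switch.

>>> carry_out:
  targets: [0, 0, 1, 0, 0, 0, 3, 0, 0, -2, 2, -0.07, 0, -2.5, 1, -0.07, 0, -2.5, 1, -0.07, 0, -2.5, 1, -0.07, 0, -2.5, 0, -0.07, 0, -2.5, 0, -0.07, 0, -2.5, 0, -0.07, 0, -2.5, 0, -0.07]

```text
t: 10.25
tool_pos: [552.3, 28.8, 130.2]
eef_rot: [0.0, 0.766, 0.643, 0.0]
ft_force: [-0.1, -0.2, -0.5]
gripper_width: -0.001
grasp_force: 0.0
```

>>> carry_out:
  targets: [-0.1, -2.5, 0, -0.07, -0.1, -2.5, 0, -0.07, -0.1, -2.5, 0, -0.07, -0.1, -2.5, 0, -0.07, -0.1, -2.5, 0, -0.07, -0.1, -2.5, 0, -0.07, -0.1, -2.5, 0, -0.07, -0.1, -2.5, 0, -0.06, -0.1, -2.5, 0, 0, 0, -0.7, 0, 0]

```text
t: 11.08
tool_pos: [543.4, -205.0, 130.1]
eef_rot: [0.001, 0.911, 0.412, 0.0]
ft_force: [-1.0, -0.0, -0.0]
gripper_width: 0.003
grasp_force: 0.0
```

```bash
python3 w.py 524.5 -222 .659 .752 long
```

```text
[ 543.4 -205.   130.1] [-1. -0. -0.] ((527.9429321289062, -215.6649627685547), (61.27159881591797, 33.36906814575195), 48.731292724609375) [34.1, 33.8, 34.7, 39.0, 43.3, 39.7]
press [ 545.07693213 -196.11296277]
```

View pics/w_long.png

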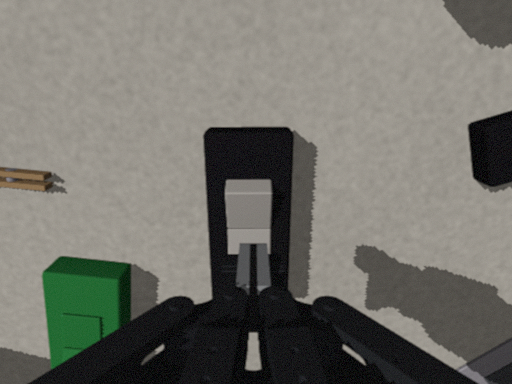

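The image top points toward the switch's +x, so the raised grey half with its visible end face is at pixel (249,203). The fingertip's press spot lands there. The depth profile agrees (34 rising to 43 mm).

>>> carry_out:
  targets: [0, 0.3, -2, 0, 0, 0, -2, 0, 0, 0, -2, 0, 0, 0, -1, 0, 0, 0, -0.5, 0, 0, 0, -0.2, 0, 0, 0, -0.1, 0, 0, 0, -0.1, 0, 0, 0, -0.1, 0, 0, 0, -0.1, 0]

```text
t: 11.97
tool_pos: [544.3, -199.1, 49.6]
eef_rot: [0.001, 0.911, 0.413, 0.001]
ft_force: [0.1, 1.7, 2.6]
gripper_width: 0.002
grasp_force: 1.2
```

>>> carry_out:
  targets: [0, 0, -0.1, 0, 0, 0, -0.1, 0, 0, 0, -0.1, 0, 0, 0, -0.1, 0, 0, 0, -0.1, 0, 0, 0, -0.1, 0, 0, 0, 0, 0, 0, 0, 0, 0, 0, 0, 0, 0, 0, 0, 0, 0]

```text
t: 12.8
tool_pos: [543.1, -198.9, 42.6]
eef_rot: [-0.0, 0.911, 0.413, -0.0]
ft_force: [-0.3, -0.9, 0.6]
gripper_width: -0.001
grasp_force: 0.2
```

>>> carry_out:
  targets: [0, 0, -0.05, 0, 0, 0, -0.05, 0, 0, 0, -0.05, 0, 0, 0, -0.05, 0, 0, 0, -0.05, 0, 0, 0, 0, 0, 0, 0, 0, 0, 0, 0, 0, 0, 0, 0, 0, 0, 0, 0, 0, 0]

```text
t: 13.63
tool_pos: [543.2, -198.9, 40.8]
eef_rot: [-0.0, 0.911, 0.413, -0.0]
ft_force: [-3.5, -0.1, 9.3]
gripper_width: 0.002
grasp_force: 4.9
```

The long switch is at its stop. One more 0.5 mm, then lift clear and verify.

>>> carry_out:
  targets: [0, 0, -0.05, 0, 0, 0, 0, 0, 0, 0, 0, 0, 0, 0, 1, 0, 0, 0, 3, 0, 0, 0, 3, 0, 0, 0, 3, 0, 0, 0, 3, 0, 0, 0, 2, 0, 0, 0, 1, 0]

```text
t: 14.47
tool_pos: [544.8, -199.4, 203.2]
eef_rot: [0.002, 0.911, 0.413, 0.002]
ft_force: [0.6, 0.1, 0.4]
gripper_width: -0.002
grasp_force: 0.0
```

>>> carry_out:
  targets: [-2, -2, 0, 0, -2, -2, 0, 0, -2, -2, 0, 0, -2, -2, 0, 0, -2, -2, 0, 0, -2, -2, 0, 0, -2, -2, 0, 0, -1, -1, 0, 0, 0, 0, 0, 0, 0, 0, 0, 0]

```text
t: 15.3
tool_pos: [392.9, -349.0, 199.2]
eef_rot: [-0.0, 0.911, 0.412, -0.0]
ft_force: [0.2, 0.3, -0.9]
gripper_width: -0.004
grasp_force: 0.0
```

Run:
```python
from h import *
for n in('top','scene'): grab(n)
import m
```

```text
top round c [649.3  16.5] size 36 74 axis [ 0.704 -0.71 ] yaw -0.789 n 196 zmed3d [649.3  15.7  35.3]
   [(-36, 43.5, 140), (-24, 40.4, 127), (-12, 34.5, 126), (0, 33.2, 159), (12, 32.0, 167), (24, 33.5, 165)]
top square c [541.7 249.9] size 35 75 axis [ 0.365 -0.931] yaw -1.197 n 201 zmed3d [542.9 249.5  34.8]
   [(-36, 40.0, 130), (-24, 37.6, 123), (-12, 34.9, 123), (0, 32.8, 154), (12, 32.1, 168), (24, 33.2, 165)]
top long c [ 524.5 -222.5] size 73 35 axis [0.632 0.775] yaw 0.887 n 200 zmed3d [ 525.2 -222.8   35. ]
   [(-36, 41.5, 159), (-24, 39.0, 172), (-12, 35.6, 163), (0, 32.8, 161), (12, 32.3, 169), (24, 31.9, 160)]
scene round c [651.8  17.7] size 47 76 axis [ 0.793 -0.609] yaw -0.655 n 300 zmed3d [649.2  18.9  32.8]
   [(-36, 41.5, 145), (-24, 37.5, 144), (-12, 33.7, 143), (0, 31.2, 174), (12, 31.1, 176), (24, 31.1, 177)]
scene square c [541.8 250.5] size 56 72 axis [ 0.24  -0.971] yaw -1.329 n 309 zmed3d [548.1 253.1  33.4]
   [(-36, 42.0, 139), (-24, 208.0, 163), (-12, 34.1, 131), (0, 31.9, 174), (12, 31.9, 174), (24, 31.1, 174)]
scene long c [ 523.8 -223.2] size 95 36 axis [0.689 0.725] yaw 0.811 n 198 zmed3d [ 522.8 -224.5   32.6]
   [(-36, 42.7, 199), (-24, 38.1, 197), (-12, 34.2, 197), (0, 31.1, 174), (12, 31.2, 176), (24, 31.2, 180)]
```

View pics/tiles.png

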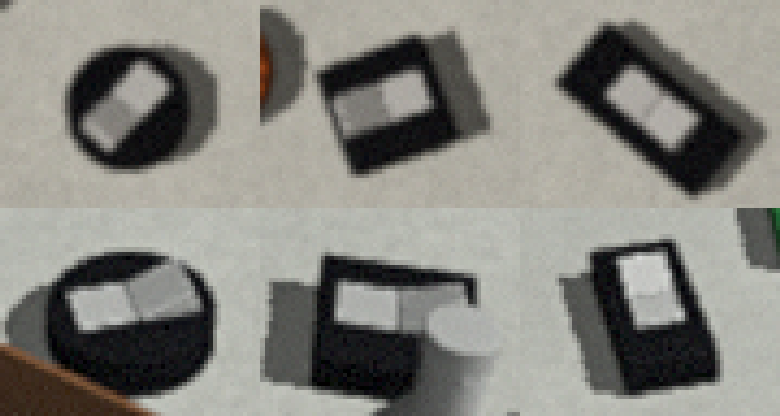

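All three +x halves now lie level at about 32 mm and the -x halves are raised. The housings have not moved and the arm is clear.

```bash
python3 -c "
from workcell import job
print(job.hand_in())"
```

```text
the job is handed in; nothing more can be done
None
```

I pressed the round, square and long switches fully on in that order, checked them in both fixed camera views, and handed the job in at about 15 s with the arm clear; no verdict came back.

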